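# Reverse the strip-down row onto the build rack

## Robot

A 6-joint arm with a two-finger parallel gripper is mounted at the origin on a cart in front of the work surface, level with it; the furniture and walls round the work are solid. World frame = base frame: x ahead of the robot, y to its left, z up, the work surface at z = 0. Lengths are in m, angles in rad, forces in N, time in s.
With the tool pointing down it reaches from about 0.35 to 0.975 m from the base axis. Payload 4.9 kg.
Tool frame: the origin (TCP) lies midway between the tips of the shut fingers; the grasp point (between the pads) lies 19 mm behind it; z points along the fingers, y is the line along which they close (so a half turn about z gives the same grasp; the last joint's range is limited). The gripper opens to 85 mm and grips with 20 to 120 N. Pads are 22 mm wide; open, the fingers measure 114 mm over their backs; the gripper's body (76 mm by 85 mm) begins 54 mm behind the grasp point. The pads swing forward as they close: fully open they stand 13 mm farther back than shut.
Start: joints at [1.016, 0.053, 1.613, -0, 1.476, -0.119], TCP at [0.264, 0.567, 0.231] pointing down, gripper open.
Joint ranges: [-3.01, 3.01], [-1.01, 2.22], [0.06, 2.58], [-1.02, 4.17], [0.09, 2.62], [-3.14, 3.14]. Speed limits (rad/s): [2.57, 2.57, 3.14, 3.14, 3.14, 3.14].

## Interface

Orientations are given as a rotation vector (axis times angle).
In Python, from station import ctrl gives the robot as it stands. The module is installed in compiled form; this text tells all that it offers.
- The arm moves only by the shell command python3 -m handwheel 'ROWS' [OPENING] [FORCE]. ROWS is JSON, a list of rows, each a list of 2 entries, a list of its own where there are three numbers: the shift along the tool's x, y, z in cm, then the turn, a rotation vector about the tool's x, y, z in rad. In form: [[[tx, ty, tz], [ax, ay, az]], ...]. A call has 1 to 5 rows; each row is the pose to reach, as a shift and turn from the pose commanded when the call began, along the tool's axes at that moment; what a row does not reach only later rows make up. A row lasts 1/8 s, in which the tool goes at most 62.5 mm and 10.7 degrees, less where a joint would pass 70% of its speed; a pose out of reach is approached as far as the arm can. A call with a gripper value outside its range is refused whole. OPENING is the gripper's target within -1 to 1 (shut at 1, half-way at 0, fully open at -1), set as the call begins (- or left out, the last holds). The fingers move at their own pace and stop on an object; FORCE is the grip in N (left out, the last holds). Time passes only in rows, so rows that repeat a pose let the fingers close. It gives the time, the measured TCP pose, the force, the opening and the grip force at its end, in the units of the state.
- ctrl.get_obs(): the state, without advancing time (a new reading comes with each control period).
- ctrl.get_image(name): name is "scene" or "top"; returns the picture (420x560x3 uint8, blue, green, red); there is no depth.
- ctrl.calibration(name): a dict with "fx", "fy", "cx", "cy" (pixels), "R" (3x3) and "t" (3): a world point X has camera coordinates R X + t. Camera axes: x right, y down, z forward; pixel columns grow to the right and rows downward; lengths in m; the calibration is good to about 2 mm. A picture is of the moment at which its call begins. calibration takes no time and is no camera call.
- ctrl.finish_job(): hands the job in; it is judged then, once.
Trained networks look in the newest picture that a camera, given by its name, has taken for a name from the list of things; names that differ only in an ending like _2 or _b are one class to them, and where a whole thing is asked for, a point or a joint stands for the part that bears it (a point fixed in the world has none). Each returns a list of dicts, best first, with "score" (0 to 1); they miss things now and then, are a little off and sometimes report something else, mostly with a low value. They report only what shows in the picture. A call takes as long as a camera call.
- ctrl.look_for(camera, query): "position" ([column, row] in pixels, amid what is visible of it).
- ctrl.landmark_of(camera, query): "position" ([column, row] in pixels: a listed point, or the origin of a listed thing).
The state is a dict: "t": time; "q": joint angles; "dq": joint speeds; "effort": joint torques, N m; "tool_pos": TCP position; "tool_rot": TCP orientation; "contact_force": force on the tool from outside, world axes, zero at the start; "wrist_torque": the same for the moment, N m; "opening": finger opening in m; "grip_force": force on a finger pad.
Only numpy, scipy, OpenCV 4.12 (cv2) and the standard library are available. Lean on these libraries where they do the work, as an engineer would, in place of code of your own. Each camera call takes 0.05 s, during which the arm holds its last target. There are 200 camera calls.

## Task

The four parts on the plywood rack stand in the order in which they came off the device, starting at the end with the wire loop. Move them one by one to the empty grey rack in the reverse order, so that the part nearest the loop on the plywood rack ends up in the bay farthest from the loop on the grey rack, and so on along the row. Stand each part upright, flat on the deck and centred in its own bay.

Things in the scene. Friction and masses are not known exactly. Their poses are not given: they have to be found in the camera images.
- coil_mid (a point): wound choke coil: a dark red ribbed cylinder with a pale round top, 36 mm across (33 mm between grasping faces), 31 mm high, about 60 g; point half-way up at its centre (15.5 mm above its underside), z up.
- meter_mid (a point): square panel meter module: flat white block with a dark display, 34 mm (its x) by 36 mm (its y), 11 mm high, about 28 g; point half-way up at its centre (5.5 mm above its underside), z up.
- connector_mid (a point): orange-yellow battery connector block with a black inset on top, 22 mm (its x) by 34 mm (its y), 22 mm high, about 30 g; point half-way up at its centre (11 mm above its underside), z up.
- heatsink_mid (a point): bare aluminium heatsink with five upright fins that run along its y, 34 mm (its x, across the fins) by 32 mm (its y), 24.5 mm high, about 60 g; point half-way up at its centre (12.25 mm above its underside), z up; grasp it across x on the outer fins.
- pad_coil: thin cork pad, 58x44 mm, 3 mm thick, fixed in one of the four bays of the plywood rack; the coil stands on it at the start and the pad stays behind, so it marks the bay that the coil came from. Origin at the centre of its underside, axes as the plywood rack's.
- pad_meter: thin cork pad, 58x44 mm, 3 mm thick, fixed in one of the four bays of the plywood rack; the panel meter stands on it at the start and the pad stays behind, so it marks the bay that the panel meter came from. Origin at the centre of its underside, axes as the plywood rack's.
- pad_connector: thin cork pad, 58x44 mm, 3 mm thick, fixed in one of the four bays of the plywood rack; the connector stands on it at the start and the pad stays behind, so it marks the bay that the connector came from. Origin at the centre of its underside, axes as the plywood rack's.
- pad_heatsink: thin cork pad, 58x44 mm, 3 mm thick, fixed in one of the four bays of the plywood rack; the heatsink stands on it at the start and the pad stays behind, so it marks the bay that the heatsink came from. Origin at the centre of its underside, axes as the plywood rack's.
- strip_rack: plywood rack, where the row stands at the start; fixed. Deck 70 (x) by 206 mm (y), its top 40 mm above the table. Four bays in a row centred at y = -75, -25, 25, 75 mm, x = 0, each 47 mm long between ribs 3 mm thick, 6 mm above the deck; long sides open. Steel wire loop sticks out at the +y end only (to y = 129 mm). Parts stand on pads, undersides 43 mm above the table. Origin under the row's middle, on the table; z up.
- build_rack: grey-painted rack, empty at the start; fixed. Deck 70 (x) by 206 mm (y), its top 40 mm above the table. Four bays in a row centred at y = -75, -25, 25, 75 mm, x = 0, each 47 mm long between ribs 3 mm thick, 6 mm above the deck; long sides open. Steel wire loop sticks out at the +y end only (to y = 129 mm). No pads: parts stand on the deck. Origin under the row's middle, on the table; z up.

How it is judged:
By the outcome, as a careful person would: the job done as asked, in the order asked, and still so for the second after the job is handed in, with the robot touching nothing.
It also fails if it takes over 112 s, if anything falls off the work surface, if the arm or the gripper's body presses on something with over 40 N, if the wrist force passes 120 N, or if a joint passes its speed limit or range.

## Working session

There is one attempt and no reset: what is moved stays moved. The work goes in short steps, Python scripts to look and compute and a shell command to move; the robot and the scene stay as the last step left them, time stands still between calls to the robot, and variables do not carry over. Pictures are saved under pics/ and viewed, at most 14 in all, crops included, and the job is handed in when it is done.

```bash
mkdir -p pics; python3 - <<'E'
from station import ctrl
import cv2
for c in("scene","top"):
    cv2.imwrite(f"pics/{c}0.png",ctrl.get_image(c)); k=ctrl.calibration(c); print(c,k)
    for q in("coil_mid","meter_mid","connector_mid","heatsink_mid","strip_rack","build_rack","pad_coil"):
        print(q,[( [round(float(v)) for v in d["position"]],round(d["score"],2)) for d in ctrl.landmark_of(c,q)[:3]])
print(ctrl.get_obs())
E
```

```text
scene {'fx': 458.19800362637335, 'fy': 458.19800362637335, 'cx': 276.2540471155598, 'cy': 206.9566193434148, 'R': array([[ 0.62846372, -0.77764151, -0.01752248],
       [-0.48002217, -0.37001506, -0.79540403],
       [ 0.61205561,  0.50829376, -0.6058262 ]]), 't': array([-0.25265251,  0.33352701,  1.00921528])}
coil_mid [([360, 248], 0.72)]
meter_mid [([327, 233], 0.72)]
connector_mid [([347, 242], 0.45)]
heatsink_mid [([374, 257], 0.64), ([349, 259], 0.55)]
strip_rack [([349, 260], 0.81)]
build_rack [([207, 197], 0.84)]
pad_coil [([358, 250], 0.45)]
top {'fx': 403.60831967152643, 'fy': 403.60831967152643, 'cx': 279.27859757648764, 'cy': 205.70325089112015, 'R': array([[ 0.02130822, -0.99971509, -0.01075604],
       [-0.98821104, -0.01942914, -0.15185996],
       [ 0.15160771,  0.01386511, -0.98834349]]), 't': array([0.08649387, 0.53035923, 0.94038168])}
coil_mid [([395, 209], 0.52)]
meter_mid [([356, 208], 0.74), ([414, 214], 0.62)]
connector_mid [([375, 206], 0.74), ([382, 210], 0.58)]
heatsink_mid [([419, 211], 0.71)]
strip_rack [([381, 212], 0.56)]
build_rack [([179, 221], 0.68)]
pad_coil [([396, 211], 0.56)]
{'t': 0.8, 'q': array([ 1.01600695e+00,  5.26909518e-02,  1.61284238e+00,  4.52825522e-05,
        1.47598916e+00, -1.18968777e-01]), 'dq': array([-1.43720273e-05, -1.89882751e-04,  9.23382491e-04,  6.81347866e-04,
        4.72162710e-04,  1.16470817e-03]), 'effort': array([ 1.61161229e-04, -3.93654764e+01, -3.70432770e+01, -1.98981443e-04,
        1.89773191e-04, -9.61730962e-06]), 'tool_pos': array([0.26382254, 0.56660023, 0.23134365]), 'tool_rot': array([-6.79182721e-01, -3.06727788e+00, -1.27417420e-04]), 'contact_force': array([-1.13433245, -0.54944184, -0.76683801]), 'wrist_torque': array([ 0.01593238, -0.01292013, -0.01787612]), 'grip_force': 0.0, 'opening': 0.08580671956720007}
```

```bash
python3 - <<'E'
import cv2
a=cv2.imread("pics/top0.png"); cv2.imwrite("pics/t1.png",cv2.resize(a[150:280,100:460],(792,286),interpolation=cv2.INTER_CUBIC))
E
```

```text
(no output)
```

View pics/top0.png

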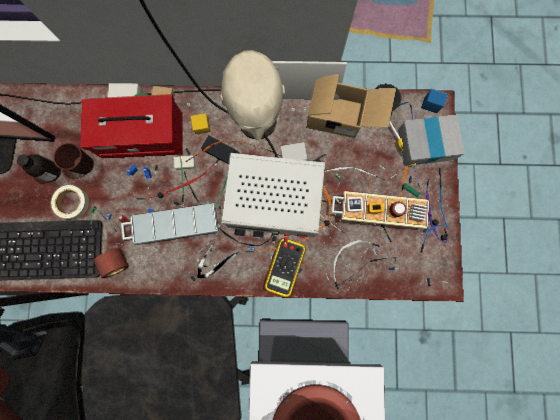

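View pics/t1.png

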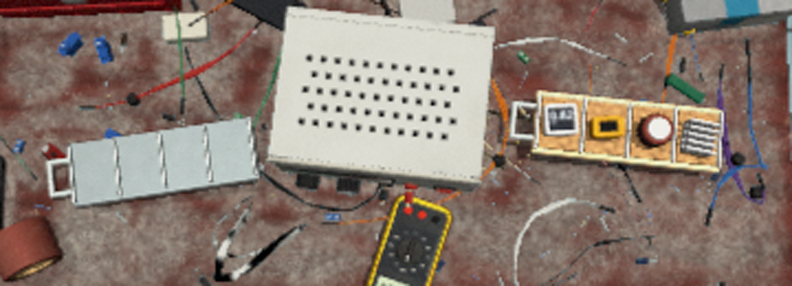

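View pics/scene0.png

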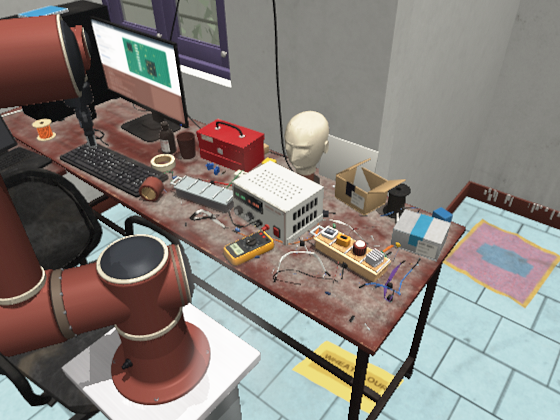

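Top view: the strip rack (right) has its loop at the left end, and from the loop stand meter, connector, coil and heatsink. The grey rack has its loop at (125,230). A tall white box stands between them.

```bash
cat > h.py <<'E'
import cv2,numpy as np
from station import ctrl
def ray(c,p,z):
    k=ctrl.calibration(c);R=k["R"];C=-R.T@k["t"];d=R.T@np.array([(p[0]-k["cx"])/k["fx"],(p[1]-k["cy"])/k["fy"],1]);return C+d*(z-C[2])/d[2]
def proj(c,X):
    k=ctrl.calibration(c);Y=np.atleast_2d(X)@k["R"].T+k["t"];return np.c_[k["fx"]*Y[:,0]/Y[:,2]+k["cx"],k["fy"]*Y[:,1]/Y[:,2]+k["cy"]]
def rackpts(p,L):
    c,s=np.cos(p[2]),np.sin(p[2]);L=np.atleast_2d(L);return np.c_[p[0]+c*L[:,0]-s*L[:,1],p[1]+s*L[:,0]+c*L[:,1],L[:,2]]
def rect(c,im,x0,y0,W,H,z,s=.0005): # out rows: -x, cols: -y
    q=np.array([[x0,y0,z],[x0,y0-W,z],[x0-H,y0-W,z],[x0-H,y0,z]])
    M=cv2.getPerspectiveTransform(proj(c,q).astype(np.float32),np.float32([[0,0],[W/s,0],[W/s,H/s],[0,H/s]]))
    return cv2.warpPerspective(im,M,(int(W/s),int(H/s)),flags=cv2.INTER_CUBIC)
E
python3 - <<'E'
from h import *
im=cv2.imread("pics/top0.png")
print("cam",ray("top",(381,212),.04),ray("top",(179,221),.04))
for n,p in(("top",(381,209)),("top",(173,222)),("scene",(349,252)),("scene",(203,192))): print(ray(n,p,.04))
a=rect("top",im,.60,-.08,.38,.2,.04,.0005); b=rect("top",im,.60,.45,.38,.2,.04,.0005)
for i in range(0,760,100):
    for o in(a,b): cv2.line(o,(i,0),(i,5),(0,255,0),1)
cv2.imwrite("pics/r1.png",np.vstack([a,b])[:, :760][:800]) if 0 else cv2.imwrite("pics/r1.png",cv2.resize(np.vstack([a,b]),(570,600)))
k=ctrl.calibration("top");print(-k["R"].T@k["t"])
k=ctrl.calibration("scene");print(-k["R"].T@k["t"])
E
```

```text
cam [ 0.51804464 -0.14925376  0.04      ] [0.48630023 0.33983152 0.04      ]
[ 0.5253889  -0.14937749  0.04      ]
[0.48356963 0.35427917 0.04      ]
[ 0.50660963 -0.1637782   0.04      ]
[0.46161701 0.34377789 0.04      ]
[0.37969471 0.08373516 1.01089078]
[-0.29881258 -0.58604089  0.87227069]
```

View pics/r1.png

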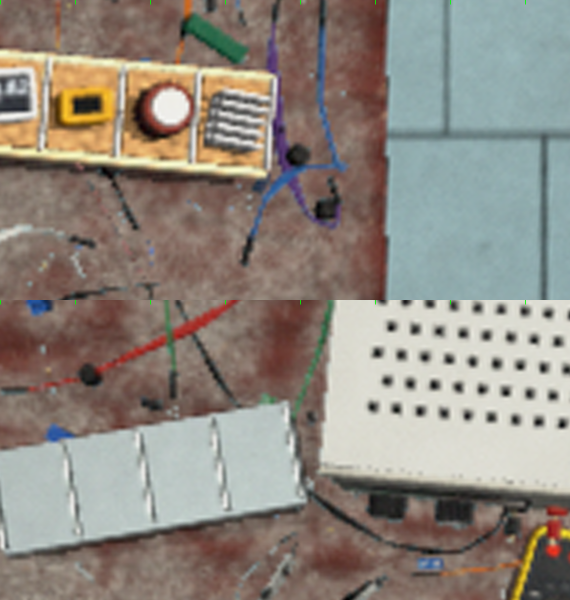

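The rectified view shows both decks, their ribs and the parts clearly. I fit the rack poses to the edges.

```bash
cat > fit.py <<'E'
from h import *
from scipy.optimize import minimize
from scipy.ndimage import map_coordinates
def seg(a,b,n=60): t=np.linspace(0,1,n)[:,None];return (1-t)*np.array(a)+t*np.array(b)
def score(p,cams,ims,sg=1.0):
    s=0
    P=rackpts(p,L);P2=rackpts(p,L2)
    for c in cams:
        for Q in(P,P2):
            u=proj(c,Q);s+=map_coordinates(ims[c],[u[:,1],u[:,0]],order=1).mean()
    return -s
X,Y=.035,.103
L=np.vstack([seg((-X,-Y,.04),(X,-Y,.04)),seg((X,-Y,.04),(X,Y,.04)),seg((X,Y,.04),(-X,Y,.04)),seg((-X,Y,.04),(-X,-Y,.04))])
L2=np.vstack([seg((-X,y,.046),(X,y,.046)) for y in(-.0,.05,-.05,.1,-.1)])
g={}
for c in("top","scene"):
    im=cv2.GaussianBlur(cv2.imread(f"pics/{c}0.png").astype(np.float32),(0,0),.8)
    gx=cv2.Sobel(im,cv2.CV_32F,1,0);gy=cv2.Sobel(im,cv2.CV_32F,0,1);g[c]=np.minimum(np.sqrt(gx**2+gy**2).max(2),250)
if __name__=="__main__":
  for n,x0 in(("strip",(.51,-.15,-.12)),("build",(.475,.345,.14))):
    for cams in(("top",),("scene",),("top","scene")):
        best=min((minimize(score,np.array(x0)+[dx,dy,da],args=(cams,g),method="Nelder-Mead",options=dict(initial_simplex=np.array(x0)+[dx,dy,da]+np.array([[0,0,0],[.006,0,0],[0,.006,0],[0,0,.04]]))) for dx in(-.012,0,.012) for dy in(-.015,0,.015) for da in(-.04,.04)),key=lambda r:r.fun)
        print(n,cams,best.x.round(4),round(best.fun,1))
  print("box",ray("scene",(284,240),0),)
E
python3 fit.py
```

```text
Traceback (most recent call last):
  File "fit.py", line 22, in <module>
    best=min((minimize(score,np.array(x0)+[dx,dy,da],args=(cams,g),method="Nelder-Mead",options=dict(initial_simplex=np.array(x0)+[dx,dy,da]+np.array([[0,0,0],[.006,0,0],[0,.006,0],[0,0,.04]]))) for dx in(-.012,0,.012) for dy in(-.015,0,.015) for da in(-.04,.04)),key=lambda r:r.fun)
  File "fit.py", line 22, in <genexpr>
    best=min((minimize(score,np.array(x0)+[dx,dy,da],args=(cams,g),method="Nelder-Mead",options=dict(initial_simplex=np.array(x0)+[dx,dy,da]+np.array([[0,0,0],[.006,0,0],[0,.006,0],[0,0,.04]]))) for dx in(-.012,0,.012) for dy in(-.015,0,.015) for da in(-.04,.04)),key=lambda r:r.fun)
              ~~~~~~~~^^^^^^^^^^^^^^^^^^^^^^^^^^^^^^^^^^^^^^^^^^^^^^^^^^^^^^^^^^^^^^^^^^^^^^^^^^^^^^^^^^^^^^^^^^^^^^^^^^^^^^^^^^^^^^^^^^^^^^^^^^^^^^^^^^^^^^^^^^^^^^^^^^^^^^^^^^^^^^^^^^^^^^^^^^^^
  File "fit.py", line 10, in score
    u=proj(c,Q);s+=map_coordinates(ims[c],[u[:,1],u[:,0]],order=1).mean()
  File "h.py", line 6, in proj
    k=ctrl.calibration(c);Y=np.atleast_2d(X)@k["R"].T+k["t"];return np.c_[k["fx"]*Y[:,0]/Y[:,2]+k["cx"],k["fy"]*Y[:,1]/Y[:,2]+k["cy"]]
ValueError: time passes only in moves, steps and waits
```

```bash
sed -i 's/^from station import ctrl$/from station import ctrl\nK={c:ctrl.calibration(c) for c in("top","scene")}/; s/k=ctrl.calibration(c)/k=K[c]/' h.py; timeout 300 python3 fit.py
```

```text
strip ('top',) [ 0.5251 -0.1612 -0.0844] -436.1
strip ('scene',) [ 0.5213 -0.1573 -0.0936] -424.9
strip ('top', 'scene') [ 0.5239 -0.1609 -0.0788] -796.7
build ('top',) [0.4813 0.3534 0.1696] -358.8
build ('scene',) [0.4755 0.3503 0.1748] -334.2
build ('top', 'scene') [0.4803 0.353  0.1753] -659.5
box [0.47430336 0.0298401  0.        ]
```

```bash
python3 - <<'E'
from fit import *
S={"s":(.5247,-.1605,-.083),"b":(.4803,.353,.173)}
T=cv2.imread("pics/top0.png");out=[]
for c,roi in(("top",(320,180,120,60)),("top",(115,190,120,60)),("scene",(300,215,110,65)),("scene",(160,165,110,65))):
    f=6;im=cv2.imread(f"pics/{c}0.png");x,y,w,h=roi;o=cv2.resize(im[y:y+h,x:x+w],None,fx=f,fy=f,interpolation=cv2.INTER_CUBIC)
    for p in S.values():
        for M,col in((L,(0,0,255)),(L2,(0,255,0))):
            for u in proj(c,rackpts(p,M)):
                v=((u-[x,y]+.5)*f-.5).round().astype(int)
                if 0<=v[0]<w*f and 0<=v[1]<h*f:o[v[1],v[0]]=col
    out.append(cv2.resize(o,(720,390) if 0 else (400,220)))
a=np.vstack([np.hstack(out[:2]),np.hstack(out[2:])]);cv2.imwrite("pics/o1.png",a)
E
```

```text
(no output)
```

View pics/o1.png

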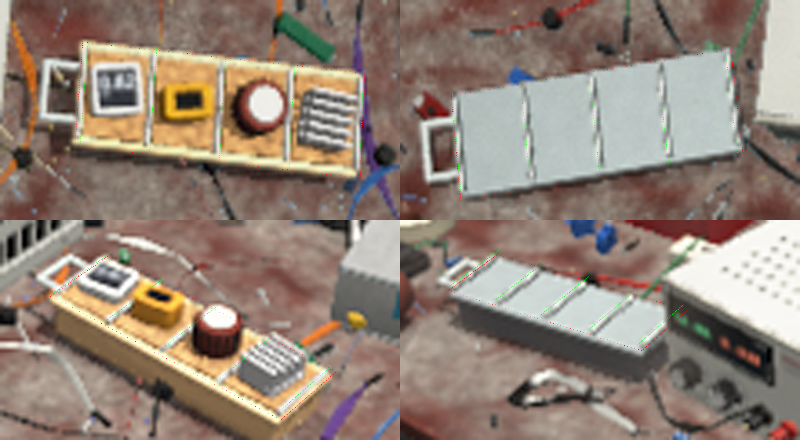

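Overlays match the racks in both cameras within about a pixel. Next I fit the parts.

```bash
cat > parts.py <<'E'
from fit import *
S=np.array((.5247,-.1605,-.083))
D=dict(heatsink=(-.075,.034,.032,.0675),coil=(-.025,0,0,.074),connector=(.025,.022,.034,.065),meter=(.075,.034,.036,.054))
def loc(X): d=np.array(X[:2])-S[:2];c,s=np.cos(S[2]),np.sin(S[2]);return np.array([c*d[0]+s*d[1],-s*d[0]+c*d[1]])
for n,(y,w,h,z) in D.items():
    for c in("top","scene"):
        def f(p):
            if n=="coil": t=np.linspace(0,6.28,80);M=np.c_[p[0]+p[2]*np.cos(t),p[1]+p[2]*np.sin(t),0*t+z]
            else:
                q=[(-w/2,-h/2),(w/2,-h/2),(w/2,h/2),(-w/2,h/2),(-w/2,-h/2)];M=np.vstack([seg((*q[i],z),(*q[i+1],z),30) for i in range(4)]);M=rackpts(p,M)
            u=proj(c,rackpts(S,M));return -map_coordinates(g[c],[u[:,1],u[:,0]],order=1).mean()
        b=min((minimize(f,[dx,y+dy,a0],method="Nelder-Mead",options=dict(initial_simplex=np.array([dx,y+dy,a0])+np.array([[0,0,0],[.004,0,0],[0,.004,0],[0,0,.003 if n=="coil" else .06]]))) for dx in(-.005,0,.005) for dy in(-.004,0,.004) for a0 in((.012,.017) if n=="coil" else(-.06,.06))),key=lambda r:r.fun)
        d=ctrl.landmark_of(c,n+"_mid")[0]
        zm={"heatsink":.05525,"coil":.0585,"connector":.054,"meter":.0485}[n]
        print(n,c,"fit mm",(b.x[:2]*1e3-[0,y*1e3]).round(1),"yaw/r",b.x[2].round(3),round(b.fun),"lm",((loc(ray(c,d["position"],zm))-[0,y])*1e3).round(1),round(d["score"],2))
E
python3 parts.py
```

```text
heatsink top fit mm [-3.2 -1. ] yaw/r -0.071 -204 lm [ 1.2 -1.5] 0.71
heatsink scene fit mm [-5.   1.9] yaw/r -0.126 -203 lm [-4.3  2.2] 0.64
coil top fit mm [1.  2.2] yaw/r 0.012 -250 lm [-0.2  7.5] 0.52
coil scene fit mm [-2.2 -0.5] yaw/r 0.012 -250 lm [-3.2 -4.2] 0.72
connector top fit mm [-7.2  9.7] yaw/r 0.103 -230 lm [4.2 3.6] 0.74
connector scene fit mm [-7.8 14.8] yaw/r 0.014 -234 lm [ -0.9 -10.3] 0.45
meter top fit mm [2.6 7.9] yaw/r 0.103 -216 lm [-5.  -0.9] 0.74
meter scene fit mm [5.1 6.6] yaw/r 0.052 -226 lm [-5.7  4.6] 0.72
```

```bash
cat > tiles.py <<'E'
from h import *
def tiles(P,ims,D,fn):
    rows=[]
    for c in("top","scene"):
        r=[]
        for n,(y,w,h,z) in D.items():
            q=rackpts(P,[(.03,y+.024,z),(.03,y-.024,z),(-.03,y-.024,z),(-.03,y+.024,z)])
            M=cv2.getPerspectiveTransform(proj(c,q).astype(np.float32),np.float32([[0,0],[192,0],[192,240],[0,240]]))
            o=cv2.warpPerspective(ims[c],M,(192,240),flags=cv2.INTER_CUBIC)
            if n=="coil": cv2.circle(o,(96,120),72,(0,255,0),1)
            else: cv2.rectangle(o,(int(96-h*2000),int(120-w*2000)),(int(96+h*2000),int(120+w*2000)),(0,255,0),1)
            r.append(cv2.copyMakeBorder(o,2,2,2,2,cv2.BORDER_CONSTANT))
        rows.append(np.hstack(r))
    cv2.imwrite(fn,np.vstack(rows))
E
python3 - <<'E'
from tiles import *
D=dict(meter=(.075,.034,.036,.054),connector=(.025,.022,.034,.065),coil=(-.025,0,0,.074),heatsink=(-.075,.034,.032,.0675))
tiles((.5247,-.1605,-.083),{c:cv2.imread(f"pics/{c}0.png") for c in("top","scene")},D,"pics/tl.png")
E
```

```text
(no output)
```

View pics/tl.png

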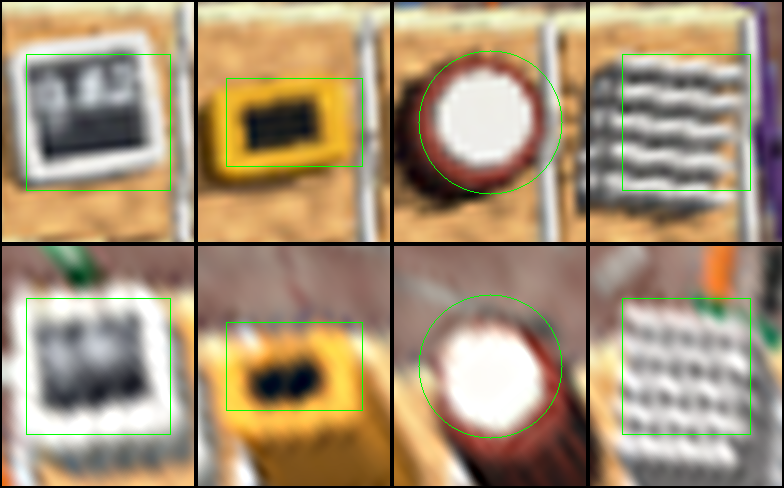

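Offsets estimated from the tiles in rack axes as (x mm, y mm, yaw): meter (+3, +2, +0.12), connector (-0.5, +2.5, +0.1), coil (+1, +0.5), heatsink (-2, +1, -0.1). Next: box height and moves.

```bash
cat > go.py <<'E'
from h import *
from scipy.spatial.transform import Rotation as Ro
S=(.5247,-.1605,-.083);B=(.4803,.353,.173)
O=dict(meter=(.003,.077,.12),connector=(-.0005,.0275,.1),coil=(.001,-.0245,0),heatsink=(-.002,-.074,-.1))
def pose(p,l,z):
    X=rackpts(p,[(l[0],l[1],z)])[0];return X,p[2]+l[2]
def rel(X,yaw,frm=None):
    o=ctrl.get_obs() if frm is None else None
    P,R=(o["tool_pos"],Ro.from_rotvec(o["tool_rot"])) if o else frm
    # target: tool z down, tool y along +-(cos,sin)
    c,s=np.cos(yaw),np.sin(yaw);best=None
    for sg in(1,-1):
        y=np.array([c,s,0])*sg;z=np.array([0,0,-1.]);T=Ro.from_matrix(np.c_[np.cross(y,z),y,z]);w=(R.inv()*T).as_rotvec()
        if best is None or np.linalg.norm(w)<np.linalg.norm(best[0]):best=(w,T)
    return R.inv().apply(X-P)*100,best[0],(np.array(X),best[1])
E
python3 - <<'E'
from go import *
for h in(.06,.08,.1,.12,.14):print(h,proj("scene",(.474,.03,h)).round(),[ray("top",p,h)[:2].round(3) for p in((229,153),(326,160),(320,235),(222,222))])
X,y=pose(S,O["heatsink"],.2);print(X,y,*rel(X,y)[:2])
E
```

```text
0.06 [[284. 224.]] [array([0.653, 0.222]), array([ 0.64 , -0.014]), array([ 0.458, -0.   ]), array([0.484, 0.232])]
0.08 [[284. 218.]] [array([0.647, 0.219]), array([ 0.634, -0.012]), array([0.456, 0.001]), array([0.482, 0.229])]
0.1 [[284. 213.]] [array([0.642, 0.216]), array([ 0.629, -0.01 ]), array([0.454, 0.003]), array([0.479, 0.226])]
0.12 [[284. 207.]] [array([0.636, 0.214]), array([ 0.623, -0.008]), array([0.453, 0.005]), array([0.477, 0.223])]
0.14 [[284. 201.]] [array([0.63 , 0.211]), array([ 0.618, -0.006]), array([0.451, 0.007]), array([0.475, 0.22 ])]
[ 0.51657193 -0.23407944  0.2       ] -0.183 [-56.71136156 -61.90897864   3.13211272] [-1.61497161e-05  2.70577644e-05  1.31796283e+00]
```

```bash
python3 -c "
import cv2
a=cv2.imread('pics/scene0.png');cv2.imwrite('pics/bx.png',cv2.resize(a[150:250,180:340],(800,500),interpolation=cv2.INTER_CUBIC))"
```

```text
(no output)
```

View pics/bx.png

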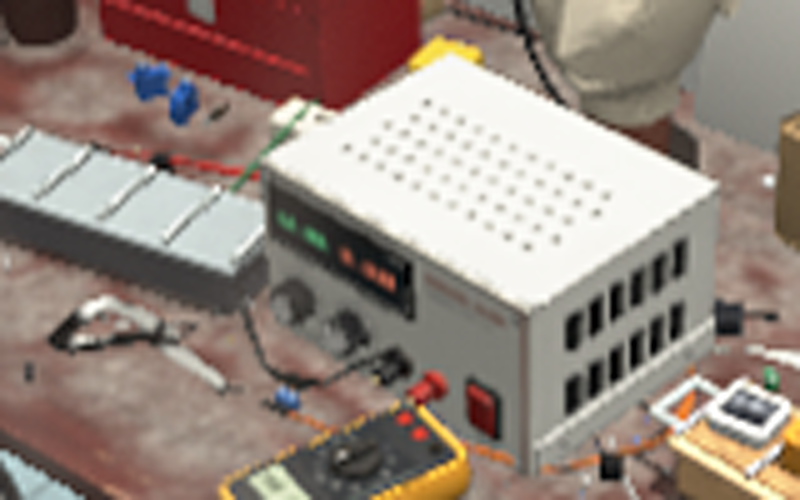

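```bash
python3 -m handwheel '[[[-18.9,-20.6,1.0],[0,0,0]],[[-18.9,-20.6,1.0],[0,0,0]],[[-18.9,-20.6,1.0],[0,0,0]],[[-18.9,-20.6,1.0],[0,0,0]],[[-18.9,-20.6,1.0],[0,0,0]]]' -0.4 50
python3 -m handwheel '[[[-18.9,-20.6,1.0],[0,0,0]],[[-18.9,-20.6,1.0],[0,0,0]],[[-18.9,-20.6,1.0],[0,0,0]],[[-18.9,-20.6,1.0],[0,0,0]],[[-18.9,-20.6,1.0],[0,0,0]]]'
python3 -m handwheel '[[[-18.9,-20.6,1.0],[0,0,0]],[[-18.9,-20.6,1.0],[0,0,0]],[[-18.9,-20.6,1.0],[0,0,0]],[[-18.9,-20.6,1.0],[0,0,0]],[[-18.9,-20.6,1.0],[0,0,0]]]'
python3 -m handwheel '[[[0,0,0],[0,0,0.66]],[[0,0,0],[0,0,0.66]],[[0,0,0],[0,0,0.66]],[[0,0,0],[0,0,0.66]],[[0,0,0],[0,0,0.66]]]'
python3 -m handwheel '[[[0,0,0],[0,0,0.658]],[[0,0,0],[0,0,0.658]],[[0,0,0],[0,0,0.658]],[[0,0,0],[0,0,0.658]],[[0,0,0],[0,0,0.658]]]'
python3 - <<'E'
from go import *
for z in(.1,.046):
    X,y=pose(S,O["heatsink"],z);print(X,y,*rel(X,y)[:2])
print(ctrl.get_obs()["q"])
E
```

```text
t: 1.82
tool_pos: [0.3487, 0.2977, 0.2213]
tool_rot: [0.683, 3.066, 0.0]
contact_force: [0.5, 1.0, 0.8]
opening: 0.0598
grip_force: 0.0
t: 2.45
tool_pos: [0.433, 0.0308, 0.2115]
tool_rot: [0.684, 3.065, -0.0]
contact_force: [-0.2, -0.1, -0.6]
opening: 0.0597
grip_force: 0.0
t: 3.08
tool_pos: [0.5172, -0.2361, 0.2011]
tool_rot: [-0.683, -3.066, 0.0]
contact_force: [-0.2, 0.7, -0.6]
opening: 0.0593
grip_force: 0.0
t: 3.7
tool_pos: [0.5169, -0.233, 0.2014]
tool_rot: [1.635, 2.683, -0.0]
contact_force: [-0.3, 0.5, 0.4]
opening: 0.0596
grip_force: 0.0
t: 4.32
tool_pos: [0.517, -0.233, 0.2013]
tool_rot: [2.413, 2.012, 0.0]
contact_force: [-0.3, -0.6, -0.4]
opening: 0.0598
grip_force: 0.0
[ 0.51657193 -0.23407944  0.1       ] -0.183 [-0.1134751  -0.01944531 10.1344546 ] [7.37734401e-05 2.53880018e-05 2.53891514e-03]
[ 0.51657193 -0.23407944  0.046     ] -0.183 [-0.1133375  -0.01984351 15.53445458] [7.37734401e-05 2.53880018e-05 2.53891514e-03]
[-5.54669328e-01 -6.47238358e-02  1.78025053e+00  3.27102041e-06
  1.42598800e+00 -3.74208715e-01]
```

```bash
python3 -m handwheel '[[[-0.1,0,5],[0,0,0]],[[-0.1,0,10],[0,0,0]],[[-0.1,0,13],[0,0,0]],[[-0.1,0,15],[0,0,0]],[[-0.1,0,15.4],[0,0,0]]]'
python3 -m handwheel '[[[0,0,0],[0,0,0]],[[0,0,0],[0,0,0]],[[0,0,0],[0,0,0]],[[0,0,0],[0,0,0]],[[0,0,0],[0,0,0]]]' 1 40
python3 -m handwheel '[[[0,0,0],[0,0,0]],[[0,0,-2],[0,0,0]],[[0,0,-7],[0,0,0]],[[0,0,-12],[0,0,0]],[[0,0,-15],[0,0,0]]]'
python3 - <<'E'
from go import *
cv2.imwrite("pics/scene1.png",cv2.resize(ctrl.get_image("scene")[120:330,250:530],(800,600)))
X,y=pose(B,(0,.075,0),.2);a,b,f=rel(X,y);print(X,y,a,b)
print(rel(pose(B,(0,.075,0),.0445)[0],y,f)[0])
E
```

```text
t: 4.95
tool_pos: [0.5162, -0.2337, 0.0462]
tool_rot: [-2.413, -2.009, 0.001]
contact_force: [0.9, -0.1, 0.1]
opening: 0.06
grip_force: 0.0
t: 5.58
tool_pos: [0.518, -0.2348, 0.0492]
tool_rot: [2.413, 2.007, 0.002]
contact_force: [0.2, 0.7, 6.6]
opening: 0.0332
grip_force: 41.3
t: 6.2
tool_pos: [0.5175, -0.2344, 0.2015]
tool_rot: [2.412, 2.007, 0.002]
contact_force: [-0.2, 0.4, -1.6]
opening: 0.0329
grip_force: 40.5
[0.46738962 0.42688046 0.2       ] 0.173 [ 64.18311081 -17.13567032   0.15534479] [ 0.0089315   0.00548775 -0.35586045]
[ 0.    0.   15.55]
```

View pics/scene1.png

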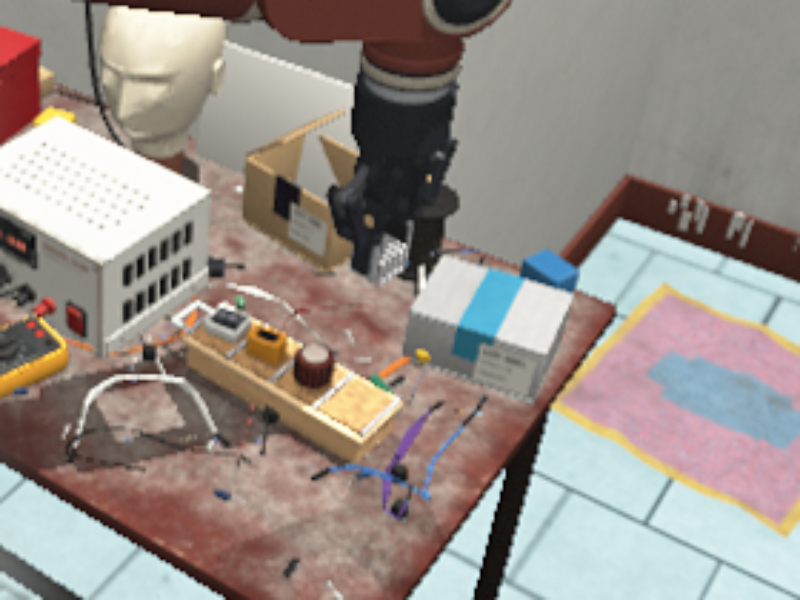

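Heatsink held. Now over to the grey rack.

```bash
python3 -m handwheel '[[[21.4,-5.7,0],[0,0,0]],[[21.4,-5.7,0],[0,0,0]],[[21.4,-5.7,0],[0,0,0]],[[21.4,-5.7,0],[0,0,0]],[[21.4,-5.7,0],[0,0,0]]]'
python3 -m handwheel '[[[21.4,-5.7,0],[0,0,0]],[[21.4,-5.7,0],[0,0,0]],[[21.4,-5.7,0],[0,0,0]],[[21.4,-5.7,0],[0,0,0]],[[21.4,-5.7,0],[0,0,0]]]'
python3 -m handwheel '[[[21.4,-5.7,0],[0,0,0]],[[21.4,-5.7,0],[0,0,0]],[[21.4,-5.7,0],[0,0,0]],[[21.4,-5.7,0],[0,0,0]],[[21.4,-5.7,0],[0,0,0]]]'
python3 -m handwheel '[[[0,0,0],[0,0,-0.356]],[[0,0,0],[0,0,-0.356]],[[0,0,0],[0,0,-0.356]],[[0,0,0],[0,0,-0.356]],[[0,0,0],[0,0,-0.356]]]'
cat > st.py <<'E'
import sys
from go import *
# usage: st.py rack x y yaw z
p={"S":S,"B":B}[sys.argv[1]];x,y,a,z=map(float,sys.argv[2:6]);X,w=pose(p,(x,y,a),z);r=rel(X,w);o=ctrl.get_obs();print("shift",r[0].round(2),"turn",r[1].round(3),"t",round(o["t"],1),"F",o["contact_force"].round(1),"open",round(o["opening"],4),o["tool_pos"].round(4))
E
python3 st.py B 0 .075 0 .0468
```

```text
t: 6.88
tool_pos: [0.4988, -0.0112, 0.1967]
tool_rot: [-2.411, -2.013, 0.001]
contact_force: [-0.0, -0.8, -0.3]
opening: 0.0331
grip_force: 40.4
t: 7.5
tool_pos: [0.4824, 0.2084, 0.1968]
tool_rot: [-2.412, -2.012, 0.002]
contact_force: [0.1, -0.4, -0.7]
opening: 0.0331
grip_force: 40.4
t: 8.12
tool_pos: [0.4661, 0.4284, 0.1966]
tool_rot: [2.414, 2.01, -0.002]
contact_force: [0.1, -1.0, -0.6]
opening: 0.0332
grip_force: 40.4
t: 8.75
tool_pos: [0.4658, 0.4278, 0.1973]
tool_rot: [2.024, 2.403, -0.0]
contact_force: [0.6, -0.6, -0.0]
opening: 0.0333
grip_force: 40.4
shift [-0.11  0.14 15.05] turn [ 0.     0.    -0.002] t 8.8 F [ 0.6 -0.6 -0. ] open 0.0333 [0.4658 0.4278 0.1973]
```

```bash
python3 -m handwheel '[[[-0.1,0.1,5],[0,0,0]],[[-0.1,0.1,10],[0,0,0]],[[-0.1,0.1,13],[0,0,0]],[[-0.1,0.1,14.4],[0,0,0]],[[-0.1,0.1,14.4],[0,0,0]]]'
python3 -m handwheel '[[[0,0,0.2],[0,0,0]],[[0,0,0.3],[0,0,0]],[[0,0,0.3],[0,0,0]]]'
python3 -m handwheel '[[[0,0,0.15],[0,0,0]],[[0,0,0.15],[0,0,0]]]'
python3 -m handwheel '[[[0,0,0.15],[0,0,0]],[[0,0,0.15],[0,0,0]]]'
python3 st.py B 0 .075 0 .0468
```

```text
t: 9.38
tool_pos: [0.4663, 0.4273, 0.0528]
tool_rot: [-2.021, -2.405, 0.002]
contact_force: [0.1, 0.6, 0.6]
opening: 0.0334
grip_force: 40.5
t: 9.75
tool_pos: [0.4671, 0.428, 0.0513]
tool_rot: [2.021, 2.405, 0.002]
contact_force: [0.0, -0.5, -1.3]
opening: 0.0333
grip_force: 40.5
t: 10.0
tool_pos: [0.4665, 0.4275, 0.0487]
tool_rot: [-2.021, -2.405, 0.0]
contact_force: [0.3, -0.2, -0.7]
opening: 0.0333
grip_force: 40.5
t: 10.25
tool_pos: [0.4665, 0.4275, 0.047]
tool_rot: [-2.021, -2.405, 0.001]
contact_force: [-0.1, -0.6, -1.7]
opening: 0.0329
grip_force: 40.5
shift [-0.07  0.08  0.02] turn [-0.  0. -0.] t 10.2 F [-0.1 -0.6 -1.7] open 0.0329 [0.4665 0.4275 0.047 ]
```

```bash
python3 -m handwheel '[[[0,0,0.1],[0,0,0]],[[0,0,0.1],[0,0,0]]]' | grep -E "tool_pos|contact"
python3 -m handwheel '[[[0,0,0.1],[0,0,0]],[[0,0,0.1],[0,0,0]]]' | grep -E "tool_pos|contact"
python3 -m handwheel '[[[0,0,0.1],[0,0,0]],[[0,0,0.1],[0,0,0]]]' | grep -E "tool_pos|contact"
```

```text
tool_pos: [0.4666, 0.4276, 0.0463]
contact_force: [-1.0, -1.1, -0.7]
tool_pos: [0.4667, 0.4276, 0.0462]
contact_force: [-3.6, -2.0, 5.9]
tool_pos: [0.4667, 0.4277, 0.0462]
contact_force: [-4.8, -3.7, 9.9]
```

```bash
python3 -m handwheel '[[[0,0,-0.2],[0,0,0]],[[0,0,-0.2],[0,0,0]],[[0,0,-0.2],[0,0,0]],[[0,0,-0.2],[0,0,0]]]' -0.4 | grep -E "tool_pos|contact|open"
python3 -m handwheel '[[[0,0,-2],[0,0,0]],[[0,0,-7],[0,0,0]],[[0,0,-12],[0,0,0]],[[0,0,-15],[0,0,0]],[[0,0,-15],[0,0,0]]]' | grep -E "tool_pos|contact|open"
python3 st.py S .001 -.0245 0 .2
```

```text
tool_pos: [0.4665, 0.4275, 0.0459]
contact_force: [-0.2, -0.3, -0.9]
opening: 0.0598
tool_pos: [0.4685, 0.429, 0.202]
contact_force: [-0.4, -0.1, -0.2]
opening: 0.0599
shift [-61.43  -5.14  -0.08] turn [ 0.008 -0.005  0.256] t 12.1 F [-0.4 -0.1 -0.2] open 0.0599 [0.4685 0.429  0.202 ]
```

```bash
python3 -m handwheel '[[[-20.5,-1.7,0],[0,0,0]],[[-20.5,-1.7,0],[0,0,0]],[[-20.5,-1.7,0],[0,0,0]],[[-20.5,-1.7,0],[0,0,0]]]' >/dev/null
python3 -m handwheel '[[[-20.5,-1.7,0],[0,0,0]],[[-20.5,-1.7,0],[0,0,0]],[[-20.5,-1.7,0],[0,0,0]],[[-20.5,-1.7,0],[0,0,0]]]' >/dev/null
python3 -m handwheel '[[[-20.5,-1.7,0],[0,0,0.05]],[[-20.5,-1.7,0],[0,0,0.1]],[[-20.5,-1.7,0],[0,0,0.256]],[[-20.5,-1.7,0],[0,0,0.256]],[[-20.5,-1.7,0],[0,0,0.256]]]' | grep -E "tool_pos|contact|open"
python3 st.py S .001 -.0245 0 .05
python3 - <<'E'
from tiles import *
T={c:ctrl.get_image(c) for c in("top","scene")}
for c in T:cv2.imwrite(f"pics/{c}2.png",T[c])
D=dict(heatsink=(.075,.034,.032,.0645),coil=(.025,0,0,.071),connector=(-.025,.022,.034,.062),meter=(-.075,.034,.036,.051))
tiles((.4803,.353,.173),T,D,"pics/tb1.png")
E
```

```text
tool_pos: [0.5224, -0.1866, 0.1956]
contact_force: [0.1, -0.4, -0.7]
opening: 0.06
shift [ 0.15  0.13 14.56] turn [-0.001 -0.001  0.   ] t 13.8 F [ 0.1 -0.4 -0.7] open 0.06 [ 0.5224 -0.1866  0.1956]
```

View pics/tb1.png

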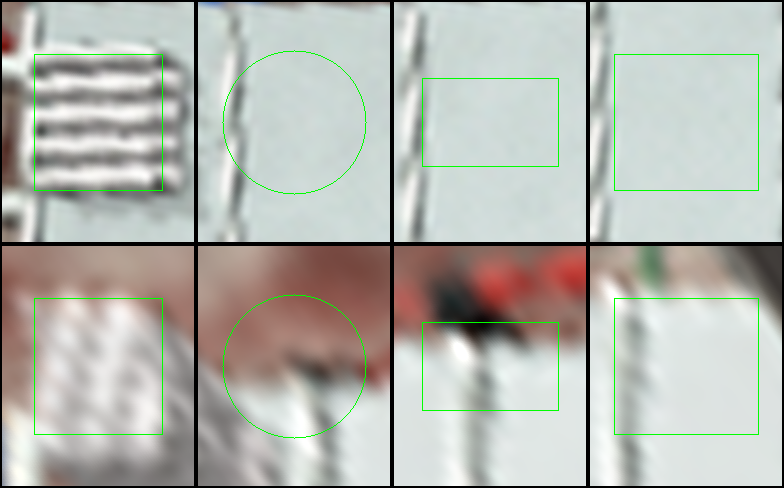

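```bash
python3 -m handwheel '[[[0.1,0.1,5],[0,0,0]],[[0.1,0.1,10],[0,0,0]],[[0.1,0.1,13],[0,0,0]],[[0.1,0.1,14.5],[0,0,0]],[[0.1,0.1,14.8],[0,0,0]]]' | grep -E "tool_pos|contact|open"
python3 -m handwheel '[[[0,0,0],[0,0,0]],[[0,0,0],[0,0,0]],[[0,0,0],[0,0,0]],[[0,0,0],[0,0,0]],[[0,0,0],[0,0,0]]]' 1 40| grep -E "tool_pos|contact|open|grip"
python3 st.py S .001 -.0245 0 .2
python3 -m handwheel '[[[0,0,0],[0,0,0]],[[0,0,-2],[0,0,0]],[[0,0,-7],[0,0,0]],[[0,0,-12],[0,0,0]],[[0,0,-15],[0,0,0]]]' | grep -E "tool_pos|contact|open|grip"
python3 -m handwheel '[[[0,0,0],[0,0,0]]]' | grep -E "tool_pos|contact|open|grip"
python3 st.py B 0 .025 0 .2
```

```text
tool_pos: [0.5233, -0.1849, 0.0479]
contact_force: [0.1, -0.1, 0.8]
opening: 0.0598
tool_pos: [0.5247, -0.1867, 0.0503]
contact_force: [-0.1, 0.9, 6.2]
opening: 0.0317
grip_force: 40.1
shift [  0.15  -0.07 -14.97] turn [ 0.003  0.001 -0.   ] t 15.1 F [-0.1  0.9  6.2] open 0.0317 [ 0.5247 -0.1867  0.0503]
tool_pos: [0.5241, -0.1867, 0.2027]
contact_force: [1.1, -0.7, -0.4]
opening: 0.0317
grip_force: 39.8
tool_pos: [0.525, -0.187, 0.2029]
contact_force: [0.0, -0.9, -0.4]
opening: 0.0315
grip_force: 39.8
shift [ 5.587e+01 -9.570e+00  5.000e-02] turn [ 0.007  0.004 -0.256] t 15.8 F [ 0.  -0.9 -0.4] open 0.0315 [ 0.525  -0.187   0.2029]
```

```bash
python3 -m handwheel '[[[18.6,-3.2,0],[0,0,0]],[[18.6,-3.2,0],[0,0,0]],[[18.6,-3.2,0],[0,0,0]],[[18.6,-3.2,0],[0,0,0]]]' >/dev/null
python3 -m handwheel '[[[18.6,-3.2,0],[0,0,0]],[[18.6,-3.2,0],[0,0,0]],[[18.6,-3.2,0],[0,0,0]],[[18.6,-3.2,0],[0,0,0]]]' >/dev/null
python3 -m handwheel '[[[18.6,-3.2,0],[0,0,-0.05]],[[18.6,-3.2,0],[0,0,-0.1]],[[18.6,-3.2,0],[0,0,-0.256]],[[18.6,-3.2,0],[0,0,-0.256]],[[18.6,-3.2,0],[0,0,-0.256]]]' | grep -E "tool_pos|contact|open"
python3 -m handwheel '[[[0,0,0],[0,0,0]]]' >/dev/null
python3 st.py B 0 .025 0 .05
```

```text
tool_pos: [0.4744, 0.3764, 0.1971]
contact_force: [1.0, -0.2, -0.9]
opening: 0.0317
shift [ 0.15  0.18 14.78] turn [-0.001  0.001 -0.003] t 17.6 F [0.8 0.4 0.1] open 0.0317 [0.4745 0.376  0.1978]
```

```bash
python3 -m handwheel '[[[0.15,0.15,5],[0,0,0]],[[0.15,0.15,10],[0,0,0]],[[0.15,0.15,13],[0,0,0]],[[0.15,0.15,14.3],[0,0,0]],[[0.15,0.15,14.3],[0,0,0]]]' | grep -E "tool_pos|contact"
for i in 1 2 3; do python3 -m handwheel '[[[0,0,0.15],[0,0,0]],[[0,0,0.15],[0,0,0]]]' | grep -E "tool_pos|contact"; done
```

```text
tool_pos: [0.4753, 0.3787, 0.0551]
contact_force: [-0.9, -0.4, -0.2]
tool_pos: [0.4762, 0.3802, 0.0556]
contact_force: [0.2, 0.8, -0.6]
tool_pos: [0.4752, 0.3798, 0.0525]
contact_force: [0.7, -0.4, -0.3]
tool_pos: [0.475, 0.3796, 0.0505]
contact_force: [0.1, -0.4, -0.3]
```

```bash
python3 st.py B 0 .025 0 .047
python3 -m handwheel '[[[0,0,0.15],[0,0,0]],[[0,0,0.15],[0,0,0]]]' | grep -E "tool_pos|contact"
python3 -m handwheel '[[[0,0,0.1],[0,0,0]],[[0,0,0.1],[0,0,0]]]' | grep -E "tool_pos|contact"
python3 st.py B 0 .025 0 .047
```

```text
shift [-0.21  0.07  0.35] turn [-0.  0.  0.] t 19.0 F [ 0.1 -0.4 -0.3] open 0.0315 [0.475  0.3796 0.0505]
tool_pos: [0.475, 0.3796, 0.0491]
contact_force: [-0.5, -0.2, -0.7]
tool_pos: [0.4751, 0.3796, 0.0482]
contact_force: [-0.2, -0.1, -0.4]
shift [-0.21  0.06  0.12] turn [-0.  0.  0.] t 19.5 F [-0.2 -0.1 -0.4] open 0.0314 [0.4751 0.3796 0.0482]
```

```bash
python3 -m handwheel '[[[-0.2,0.05,0],[0,0,0]],[[-0.2,0.05,0.1],[0,0,0]],[[-0.2,0.05,0.1],[0,0,0]]]' | grep -E "tool_pos|contact"
python3 -m handwheel '[[[0,0,0.1],[0,0,0]],[[0,0,0.1],[0,0,0]]]' | grep -E "tool_pos|contact"
python3 -m handwheel '[[[0,0,0.1],[0,0,0]],[[0,0,0.1],[0,0,0]]]' | grep -E "tool_pos|contact"
```

```text
tool_pos: [0.4761, 0.3778, 0.0474]
contact_force: [0.7, -0.6, -0.4]
tool_pos: [0.4761, 0.3778, 0.0474]
contact_force: [-2.5, -2.6, 4.9]
tool_pos: [0.4762, 0.3778, 0.0473]
contact_force: [-4.7, -3.7, 10.7]
```

```bash
python3 -m handwheel '[[[0,0,-0.2],[0,0,0]],[[0,0,-0.2],[0,0,0]],[[0,0,-0.2],[0,0,0]],[[0,0,-0.2],[0,0,0]]]' -0.4 | grep -E "tool_pos|contact|open"
python3 -m handwheel '[[[0,0,-2],[0,0,0]],[[0,0,-7],[0,0,0]],[[0,0,-12],[0,0,0]],[[0,0,-15],[0,0,0]],[[0,0,-15],[0,0,0]]]' | grep -E "tool_pos|contact|open"
python3 -m handwheel '[[[0,0,0],[0,0,0]],[[0,0,0],[0,0,0]]]' >/dev/null
python3 st.py S -.0005 .0275 .1 .2
```

```text
tool_pos: [0.4758, 0.3777, 0.047]
contact_force: [-0.4, -0.0, -0.0]
opening: 0.0596
tool_pos: [0.478, 0.3791, 0.2029]
contact_force: [-0.3, -0.1, 0.9]
opening: 0.06
shift [-51.15  -3.71  -0.41] turn [-0.003  0.002  0.156] t 21.7 F [-0.5 -0.8 -0.7] open 0.0596 [0.475  0.3772 0.1951]
```

```bash
python3 -m handwheel '[[[-25.6,-1.9,-0.2],[0,0,0]],[[-25.6,-1.9,-0.2],[0,0,0]],[[-25.6,-1.9,-0.2],[0,0,0]],[[-25.6,-1.9,-0.2],[0,0,0]],[[-25.6,-1.9,-0.2],[0,0,0]]]' >/dev/null
python3 -m handwheel '[[[-25.6,-1.9,-0.2],[0,0,0]],[[-25.6,-1.9,-0.2],[0,0,0.05]],[[-25.6,-1.9,-0.2],[0,0,0.156]],[[-25.6,-1.9,-0.2],[0,0,0.156]],[[-25.6,-1.9,-0.2],[0,0,0.156]]]' >/dev/null
python3 -m handwheel '[[[0,0,0],[0,0,0]],[[0,0,0],[0,0,0]],[[0,0,0],[0,0,0]]]' >/dev/null
python3 st.py S -.0005 .0275 .1 .047
```

```text
shift [-0.15 -0.02 15.41] turn [-0.    -0.     0.002] t 23.4 F [-0.7 -1.1 -0.4] open 0.0597 [ 0.5267 -0.1316  0.2011]
```

```bash
python3 -m handwheel '[[[-0.1,0,5],[0,0,0]],[[-0.1,0,10],[0,0,0]],[[-0.1,0,13],[0,0,0]],[[-0.1,0,15],[0,0,0]],[[-0.1,0,15.4],[0,0,0]]]' >/dev/null
python3 -m handwheel '[[[0,0,0],[0,0,0]],[[0,0,0],[0,0,0]],[[0,0,0],[0,0,0]]]' >/dev/null
python3 st.py S -.0005 .0275 .1 .047
python3 -m handwheel '[[[0,0,0],[0,0,0]],[[0,0,0],[0,0,0]],[[0,0,0],[0,0,0]],[[0,0,0],[0,0,0]],[[0,0,0],[0,0,0]]]' 1 40| grep -E "tool_pos|contact|open|grip"
python3 -m handwheel '[[[0,0,0],[0,0,0]],[[0,0,-2],[0,0,0]],[[0,0,-7],[0,0,0]],[[0,0,-12],[0,0,0]],[[0,0,-15],[0,0,0]]]' >/dev/null
python3 -m handwheel '[[[0,0,0],[0,0,0]],[[0,0,0],[0,0,0]],[[0,0,0],[0,0,0]]]' | grep -E "tool_pos|contact|open|grip"
python3 st.py B 0 -.025 0 .2
```

```text
shift [ 0.15 -0.11  0.16] turn [ 0.002  0.001 -0.   ] t 24.4 F [ 0.5  0.1 -0. ] open 0.0599 [ 0.5276 -0.1345  0.0486]
tool_pos: [0.5269, -0.1343, 0.0476]
contact_force: [0.0, -0.2, 2.9]
opening: 0.0213
grip_force: 39.7
tool_pos: [0.5255, -0.1336, 0.1951]
contact_force: [-0.5, 0.0, -0.1]
opening: 0.021
grip_force: 39.4
shift [46.27 -3.31 -0.41] turn [-0.003 -0.002 -0.156] t 26.0 F [-0.5  0.  -0.1] open 0.021 [ 0.5255 -0.1336  0.1951]
```

```bash
python3 -m handwheel '[[[23.1,-1.7,0],[0,0,0]],[[23.1,-1.7,0],[0,0,0]],[[23.1,-1.7,0],[0,0,0]],[[23.1,-1.7,0],[0,0,0]],[[23.1,-1.7,0],[0,0,0]]]' >/dev/null
python3 -m handwheel '[[[23.1,-1.7,0],[0,0,-0.05]],[[23.1,-1.7,0],[0,0,-0.156]],[[23.1,-1.7,0],[0,0,-0.156]],[[23.1,-1.7,0],[0,0,-0.156]],[[23.1,-1.7,0],[0,0,-0.156]]]' >/dev/null
python3 -m handwheel '[[[0,0,5],[0,0,0]],[[0,0,10],[0,0,0]],[[0,0,13],[0,0,0]],[[0,0,14],[0,0,0]],[[0,0,14],[0,0,0]]]' >/dev/null
python3 -m handwheel '[[[0,0,0],[0,0,0]],[[0,0,0],[0,0,0]],[[0,0,0],[0,0,0]],[[0,0,0],[0,0,0]]]' >/dev/null
python3 st.py B 0 -.0257 0 .047
```

```text
shift [ 0.03 -0.02  1.07] turn [ 0.001 -0.     0.   ] t 28.4 F [ 0.2  0.1 -0.1] open 0.0216 [0.485  0.3274 0.0577]
```

```bash
python3 -m handwheel '[[[0,0,0.5],[0,0,0]],[[0,0,1],[0,0,0]],[[0,0,1],[0,0,0]],[[0,0,1],[0,0,0]]]' | grep -E "tool_pos|contact"
for i in 1 2 ; do python3 -m handwheel '[[[0,0,0.1],[0,0,0]],[[0,0,0.1],[0,0,0]]]' | grep -E "tool_pos|contact";done
```

```text
tool_pos: [0.4848, 0.3272, 0.0471]
contact_force: [0.0, -0.3, -0.3]
tool_pos: [0.4849, 0.3273, 0.0464]
contact_force: [0.3, 0.5, -0.6]
tool_pos: [0.4848, 0.3272, 0.0452]
contact_force: [0.0, -0.2, 0.6]
```

```bash
python3 -m handwheel '[[[0,0,0.1],[0,0,0]],[[0,0,0.1],[0,0,0]]]' | grep -E "tool_pos|contact"
python3 st.py B 0 -.0257 0 .047
```

```text
tool_pos: [0.485, 0.3273, 0.0446]
contact_force: [-0.8, -0.0, 2.2]
shift [ 0.04 -0.02 -0.24] turn [ 0. -0. -0.] t 29.6 F [-0.8 -0.   2.2] open 0.0209 [0.485  0.3273 0.0446]
```

Light contact with the deck; release and go for the meter.

```bash
python3 -m handwheel '[[[0,0,0],[0,0,0]],[[0,0,0],[0,0,0]],[[0,0,0],[0,0,0]],[[0,0,0],[0,0,0]]]' -0.4 | grep -E "tool_pos|contact|open"
python3 -m handwheel '[[[0,0,-2],[0,0,0]],[[0,0,-7],[0,0,0]],[[0,0,-12],[0,0,0]],[[0,0,-15],[0,0,0]],[[0,0,-15],[0,0,0]]]' >/dev/null
python3 -m handwheel '[[[0,0,0],[0,0,0]],[[0,0,0],[0,0,0]],[[0,0,0],[0,0,0]]]' >/dev/null
python3 st.py S .003 .077 .12 .2
python3 - <<'E'
from tiles import *
T={c:ctrl.get_image(c) for c in("top","scene")}
for c in T:cv2.imwrite(f"pics/{c}3.png",T[c])
E
```

```text
tool_pos: [0.4848, 0.3272, 0.0443]
contact_force: [0.6, 0.4, -0.4]
opening: 0.0598
shift [-41.34  -2.16  -0.7 ] turn [-0.003  0.001  0.136] t 31.1 F [ 0.   0.2 -0.7] open 0.0599 [0.4841 0.3269 0.1927]
```

```bash
python3 -m handwheel '[[[-20.7,-1.1,-0.4],[0,0,0]],[[-20.7,-1.1,-0.4],[0,0,0]],[[-20.7,-1.1,-0.4],[0,0,0]],[[-20.7,-1.1,-0.4],[0,0,0]]]' >/dev/null
python3 -m handwheel '[[[-20.7,-1.1,-0.4],[0,0,0.05]],[[-20.7,-1.1,-0.4],[0,0,0.136]],[[-20.7,-1.1,-0.4],[0,0,0.136]],[[-20.7,-1.1,-0.4],[0,0,0.136]],[[-20.7,-1.1,-0.4],[0,0,0.136]]]' >/dev/null
python3 -m handwheel '[[[0,0,5],[0,0,0]],[[0,0,10],[0,0,0]],[[0,0,12],[0,0,0]],[[0,0,13],[0,0,0]],[[0,0,13],[0,0,0]]]' >/dev/null
python3 -m handwheel '[[[0,0,0],[0,0,0]],[[0,0,0],[0,0,0]],[[0,0,0],[0,0,0]]]' >/dev/null
python3 st.py S .003 .077 .12 .046
python3 - <<'E'
from tiles import *
T={c:ctrl.get_image(c) for c in("top","scene")}
for c in T:cv2.imwrite(f"pics/{c}4.png",T[c])
D=dict(heatsink=(.075,.034,.032,.0645),coil=(.025,0,0,.071),connector=(-.025,.022,.034,.062),meter=(-.075,.034,.036,.051))
tiles((.4803,.353,.173),T,D,"pics/tb4.png")
E
```

```text
shift [ 0.06 -0.09  2.72] turn [ 0.001  0.    -0.   ] t 33.3 F [ 0.4  0.2 -0.7] open 0.0599 [ 0.5349 -0.0846  0.0732]
```

View pics/tb4.png

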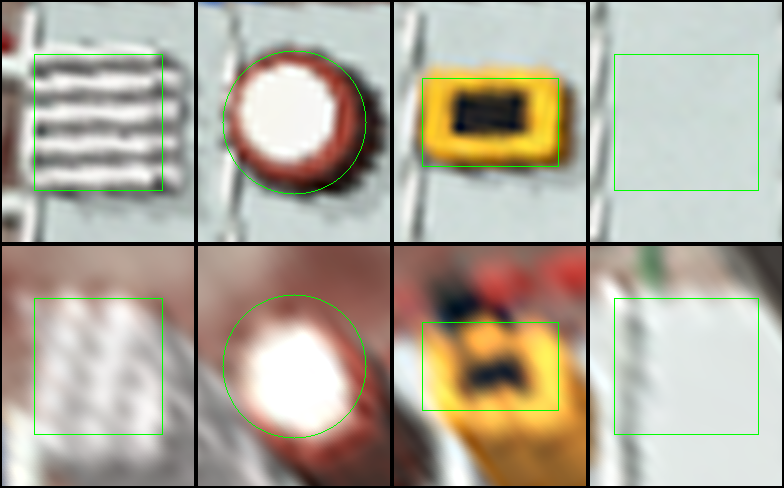

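Heatsink, coil and connector stand centred in their grey bays to within about 2 mm. Now the meter.

```bash
python3 -m handwheel '[[[0.05,-0.1,1.5],[0,0,0]],[[0.05,-0.1,2.4],[0,0,0]],[[0.05,-0.1,2.6],[0,0,0]],[[0.05,-0.1,2.6],[0,0,0]],[[0.05,-0.1,2.6],[0,0,0]]]' >/dev/null
python3 st.py S .003 .077 .12 .046
python3 -m handwheel '[[[0,0,0],[0,0,0]],[[0,0,0],[0,0,0]],[[0,0,0],[0,0,0]],[[0,0,0],[0,0,0]],[[0,0,0],[0,0,0]]]' 1 40| grep -E "tool_pos|contact|open|grip"
python3 -m handwheel '[[[0,0,0],[0,0,0]],[[0,0,-1],[0,0,0]],[[0,0,-3],[0,0,0]],[[0,0,-3],[0,0,0]],[[0,0,-3],[0,0,0]]]' | grep -E "tool_pos|contact|open|grip"
python3 -c "
from h import *
a=ctrl.get_image('scene')[180:280,270:420];cv2.imwrite('pics/m.png',cv2.resize(a,(600,400),interpolation=cv2.INTER_CUBIC))"
```

```text
shift [-0.    0.03  0.07] turn [ 0.001  0.    -0.   ] t 34.0 F [ 0.6 -0.2  0.2] open 0.0597 [ 0.5337 -0.084   0.0467]
tool_pos: [0.534, -0.084, 0.0469]
contact_force: [0.3, 0.6, 5.1]
opening: 0.0326
grip_force: 40.1
tool_pos: [0.5334, -0.0839, 0.0765]
contact_force: [0.4, 0.4, -0.6]
opening: 0.0325
grip_force: 39.6
```

View pics/m.png

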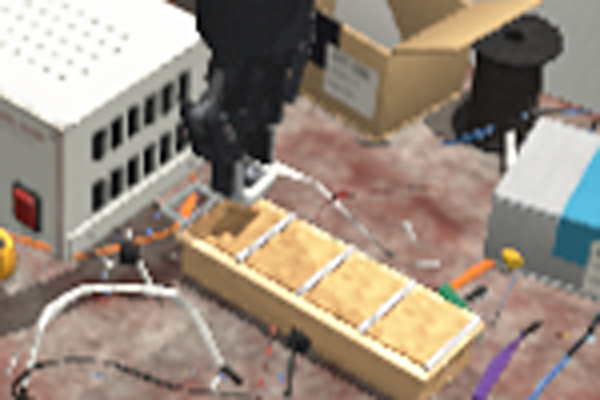

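The meter is held level at (250,180). Lift and carry.

```bash
python3 -m handwheel '[[[0,0,-4],[0,0,0]],[[0,0,-8],[0,0,0]],[[0,0,-12.5],[0,0,0]],[[0,0,-12.5],[0,0,0]]]' >/dev/null
python3 -m handwheel '[[[0,0,0],[0,0,0]],[[0,0,0],[0,0,0]],[[0,0,0],[0,0,0]]]' | grep -E "tool_pos|open"
python3 st.py B 0 -.075 0 .2
```

```text
tool_pos: [0.5326, -0.0837, 0.1995]
opening: 0.0327
shift [36.4 -2.6 -0. ] turn [-0.003 -0.001 -0.136] t 36.2 F [ 0.2  0.8 -0.9] open 0.0327 [ 0.5326 -0.0837  0.1995]
```

```bash
python3 -m handwheel '[[[18.2,-1.3,0],[0,0,0]],[[18.2,-1.3,0],[0,0,0]],[[18.2,-1.3,0],[0,0,0]],[[18.2,-1.3,0],[0,0,0]]]' >/dev/null
python3 -m handwheel '[[[18.2,-1.3,0],[0,0,-0.05]],[[18.2,-1.3,0],[0,0,-0.136]],[[18.2,-1.3,0],[0,0,-0.136]],[[18.2,-1.3,0],[0,0,-0.136]],[[18.2,-1.3,0],[0,0,-0.136]]]' >/dev/null
python3 -m handwheel '[[[0,0,4],[0,0,0]],[[0,0,8],[0,0,0]],[[0,0,11],[0,0,0]],[[0,0,13.5],[0,0,0]],[[0,0,14],[0,0,0]]]' | grep -E "contact"
python3 -m handwheel '[[[0,0,0],[0,0,0]],[[0,0,0],[0,0,0]],[[0,0,0],[0,0,0]],[[0,0,0],[0,0,0]]]' | grep -E "contact"
python3 st.py B 0 -.075 0 .044
```

```text
contact_force: [-0.7, 0.6, 0.3]
contact_force: [0.2, -0.2, -0.4]
shift [ 0.02 -0.11  1.8 ] turn [ 0.001 -0.     0.   ] t 38.5 F [ 0.2 -0.2 -0.4] open 0.0325 [0.4943 0.2791 0.062 ]
```

```bash
python3 -m handwheel '[[[0,-0.1,0.5],[0,0,0]],[[0,-0.1,1],[0,0,0]],[[0,-0.1,1.5],[0,0,0]],[[0,-0.1,1.5],[0,0,0]]]' | grep -E "tool_pos|contact"
for i in 1 2 ; do python3 -m handwheel '[[[0,0,0.1],[0,0,0]],[[0,0,0.1],[0,0,0]]]' | grep -E "tool_pos|contact";done
```

```text
tool_pos: [0.4924, 0.2785, 0.0454]
contact_force: [0.8, -0.4, -0.5]
tool_pos: [0.4931, 0.2787, 0.0454]
contact_force: [0.4, -0.1, 0.2]
tool_pos: [0.493, 0.2787, 0.0443]
contact_force: [0.6, 0.1, 0.4]
```

```bash
python3 -m handwheel '[[[0,0,0.1],[0,0,0]],[[0,0,0.1],[0,0,0]]]' | grep -E "tool_pos|contact"
python3 st.py B 0 -.075 0 .044
```

```text
tool_pos: [0.4931, 0.2788, 0.044]
contact_force: [-1.9, -0.6, 4.8]
shift [0.03 0.01 0.  ] turn [0. 0. 0.] t 39.7 F [-1.9 -0.6  4.8] open 0.0325 [0.4931 0.2788 0.044 ]
```

In contact with the deck; release, retreat and check.

```bash
python3 -m handwheel '[[[0,0,-0.1],[0,0,0]],[[0,0,-0.1],[0,0,0]],[[0,0,-0.1],[0,0,0]],[[0,0,-0.1],[0,0,0]]]' -0.4 | grep -E "contact|open"
python3 -m handwheel '[[[0,0,-2],[0,0,0]],[[0,0,-7],[0,0,0]],[[0,0,-12],[0,0,0]],[[0,0,-16],[0,0,0]],[[0,0,-16],[0,0,0]]]' >/dev/null
python3 -m handwheel '[[[-30,0,0],[0,0,0]],[[-30,0,0],[0,0,0]],[[-30,0,0],[0,0,0]],[[-30,0,0],[0,0,0]],[[-30,0,0],[0,0,0]]]' >/dev/null
python3 -m handwheel '[[[0,0,0],[0,0,0]],[[0,0,0],[0,0,0]],[[0,0,0],[0,0,0]]]' | grep -E "tool_pos|^t:"
python3 - <<'E'
from tiles import *
T={c:ctrl.get_image(c) for c in("top","scene")}
D=dict(heatsink=(.075,.034,.032,.0645),coil=(.025,0,0,.071),connector=(-.025,.022,.034,.062),meter=(-.075,.034,.036,.051))
tiles((.4803,.353,.173),T,D,"pics/tb5.png")
cv2.imwrite("pics/s5.png",np.vstack([cv2.resize(T["top"][190:250,110:240],(650,300),interpolation=cv2.INTER_CUBIC),cv2.resize(T["scene"][160:220,150:280],(650,300),interpolation=cv2.INTER_CUBIC)]))
E
```

```text
contact_force: [0.3, 0.4, 0.5]
opening: 0.0597
t: 41.85
tool_pos: [0.5443, -0.0155, 0.2041]
```

View pics/tb5.png

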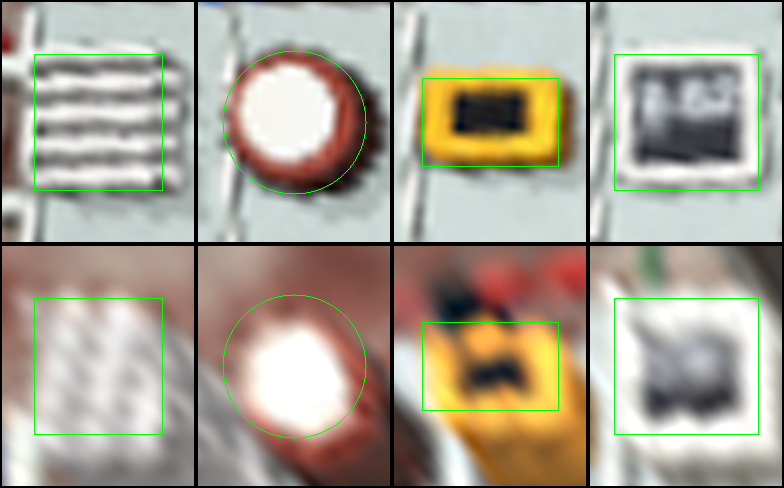

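View pics/s5.png

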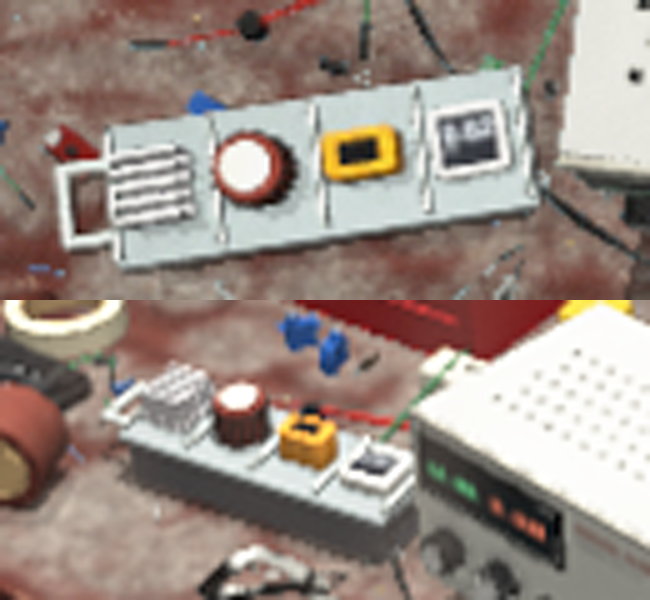

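All four stand upright in their bays: heatsink at (150,185) next to the loop, then coil (245,165), connector (360,150) and meter (470,138).

```bash
python3 -c "
from station import ctrl
print(ctrl.finish_job())"
```

```text
the job is handed in; nothing more can be done
None
```

I moved all four parts to the grey rack in reversed order: from the loop they now stand heatsink, coil, connector, meter. In the final pictures each is upright and within about 2 mm of its bay centre, and I handed the job in at about 42 s.

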